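# Close up the stylus chest

### The arm

A 6-joint arm with a two-finger parallel gripper is mounted at the origin on the work surface. World frame = base frame: x ahead of the robot, y to its left, z up, the work surface at z = 0. Lengths are in mm, angles in rad, forces in N, time in s.
With the tool pointing down it reaches from about 400 to 925 mm from the base axis. Payload 12.5 kg.
Tool frame: the origin (TCP) lies midway between the tips of the shut fingers; the grasp point (between the pads) lies 19 mm behind it; z points along the fingers, y is the line along which they close (so a half turn about z gives the same grasp; the last joint's range is limited). The gripper opens to 95 mm and grips with 3 to 60 N. Pads are 20 mm wide; open, the fingers measure 119 mm over their backs; the gripper's body (75 mm by 180 mm) begins 59 mm behind the grasp point.
Start: joints at [1.066, 0.491, 1.559, -0, 1.092, -0.106], TCP at [242.681, 575.98, 214.661] pointing down, gripper open.
Joint ranges: [-3.1, 3.1], [-0.84, 2.19], [0.05, 2.79], [-1.13, 4.28], [0.06, 2.93], [-2.69, 2.69]. Speed limits (rad/s): [2.22, 2.22, 2.79, 3.14, 3.14, 3.14].

### API

Orientations are given as [roll, pitch, yaw] about the fixed x, y, z axes, in that order (R = Rz(yaw) Ry(pitch) Rx(roll)).
In Python, from cell import env gives the robot as it stands.
- The arm moves only by the tool arm_command, never from a script. Its argument "targets" is a list of rows, each a list of 5 numbers: the shift along the tool's x, y, z in mm, then the turn about the tool's z in degrees, then the opening, from 0 (shut) to 1 (fully open). In form: [[tx, ty, tz, roll, fingers], ...]. A call has 1 to 5 rows; each row is the pose to reach, as a shift and turn from the pose commanded when the call began, along the tool's axes at that moment; what a row does not reach only later rows make up. A row lasts 1/10 s, in which the tool goes at most 50 mm and 8.59 degrees, less where a joint would pass 70% of its speed; a pose out of reach is approached as far as the arm can. A call with a gripper value outside its range is refused whole. The fingers move at their own pace and stop on an object; the grip force is fixed at half the most. Time passes only in rows, so rows that repeat a pose let the fingers close. It gives the time, the measured TCP pose, the force, the opening and the grip force at its end, in the units of the state.
- env.state(): the state, without advancing time (a new reading comes with each control period).
- env.read_camera(name): name is "side" or "top" or "wrist"; returns a dict with "frame" (420x560x3 uint8, red, green, blue), "vertical_fov" (degrees; the focal length in pixels is half the picture's height over the tangent of half this angle, whatever the lens; pixels are square), "cx", "cy" (the principal point, pixels), "world_from_camera" (4x4, takes a point from camera to world coordinates); the wrist camera has in their place "hand_eye" (4x4, takes a point from camera to tool coordinates, whose origin is the TCP and whose axes are the flange's). Camera axes: x right, y down, z forward; pixel columns grow to the right and rows downward; lengths in mm; the calibration is good to about 2 mm. A picture is of the moment at which its call begins: read the wrist's pose just before it. There is no depth.
- env.job_done(): hands the job in; it is judged then, once.
The state is a dict: "t": time; "joints": joint angles; "qvel": joint speeds; "tau": joint torques, N m; "eef_pos": TCP position; "tcp_rot": TCP orientation; "ft_force": force on the tool from outside, world axes, zero at the start; "moment": the same for the moment, N m; "opening": opening from 0.0 (shut) to 1.0 (fully open); "grip_force": force on a finger pad.
Only numpy, scipy, OpenCV 4.12 (cv2) and the standard library are available. Lean on these libraries where they do the work, as an engineer would, in place of code of your own. Each camera call takes 0.05 s, during which the arm holds its last target. There are 200 camera calls.

### The job

Close up the wooden stylus chest using only your fingertips: push each of the three open drawers fully home, and only after that push the raised lid gently down until it lies shut, without slamming it. Pick nothing up and do not pull the drawers or the lid further open; leave the things standing in and around the chest where they are.

Things in the scene. Friction and masses are not known exactly. Their poses are not given: they have to be found in the camera images.
- chest: the stylus chest, a fixed wooden box 180 mm deep (x), 300 mm wide (y), 120 mm high without its lid; origin at the centre of its underside on the bench; its x axis points from the drawer fronts to the back (a drawer is pushed home along +x), y to its left, z up. Inside the top is a till 48 mm deep, covered by the lid
- drawer0_top (a point): middle of the top edge of the left (+y of the chest) drawer's front face, 64 mm above the bench; axes as the chest's. The front is an upright panel 90 mm wide, 54 mm high, 12 mm thick; at its middle, 36 mm below this point, a brass knob 14 mm thick stands 14 mm out towards the robot. The panel lies 12 mm proud of the chest when shut, so nothing stands before the face except its knob
- drawer0 (a joint): how far the left (+y of the chest) drawer stands open, m: 0 fully home against its stop, up to 0.095. It slides with 1 to 3 N of friction and stays where it is left
- drawer1_top (a point): middle of the top edge of the middle drawer's front face, 64 mm above the bench; axes as the chest's. The front is an upright panel 90 mm wide, 54 mm high, 12 mm thick; at its middle, 36 mm below this point, a brass knob 14 mm thick stands 14 mm out towards the robot. The panel lies 12 mm proud of the chest when shut, so nothing stands before the face except its knob
- drawer1 (a joint): how far the middle drawer stands open, m: 0 fully home against its stop, up to 0.095. It slides with 1 to 3 N of friction and stays where it is left
- drawer2_top (a point): middle of the top edge of the right (-y of the chest) drawer's front face, 64 mm above the bench; axes as the chest's. The front is an upright panel 90 mm wide, 54 mm high, 12 mm thick; at its middle, 36 mm below this point, a brass knob 14 mm thick stands 14 mm out towards the robot. The panel lies 12 mm proud of the chest when shut, so nothing stands before the face except its knob
- drawer2 (a joint): how far the right (-y of the chest) drawer stands open, m: 0 fully home against its stop, up to 0.095. It slides with 1 to 3 N of friction and stays where it is left
- lid_hinge (a point): middle of the lid's hinge axis, at the chest's back upper edge, 121 mm above the bench; the axis runs along the chest's y
- lid_edge (a point): middle of the lid's free edge, on its outer (upper) face; 190 mm from the hinge, the outer face lies 10 mm above the hinge axis when shut. The lid is a flat board 190 mm long, 306 mm wide, 10 mm thick, smooth on its outer face
- lid (a joint): lid angle, rad: 0 shut (lying flat on the chest), growing as the free edge, on the robot's side, rises and goes back; it starts propped between 0.85 and 1.1. The hinge is stiff: the lid stays where it is left and takes about 1 to 5 N at the free edge to push down. Pushing on the outer face, which looks up and away from the robot, closes it
- record_weight: steel record weight, 64 mm wide, 34 mm high, standing in the chest's open till under the lid; origin centre of its underside (loose, leave alone)
- loupe: black loupe, 36 mm wide, 36 mm high, standing in the till; origin centre of its underside (loose, leave alone)
- cleaner_bottle: amber bottle, 48 mm wide, 120 mm high, standing at the right side of the chest; origin centre of its underside (loose, leave alone)
- cup: white cup, 68 mm wide, 80 mm high, standing at the left side of the chest; origin centre of its underside (loose, leave alone)
- screwdriver: screwdriver, 170 mm long, lying left of the open drawers (loose, leave alone)
- adapter: flat aluminium ring, 40 mm wide, 10 mm high, lying right of the open drawers; origin centre of its underside (loose, leave alone)
- brush: brush, 170 mm long, lying at the left of the bench (loose, leave alone)

How it is judged:
By the outcome, as a careful person would: the job done as asked, in the order asked, and still so for the second after the job is handed in, with the robot touching nothing.
It also fails if it takes over 69 s, if anything falls off the work surface, if the arm or the gripper's body presses on something with over 40 N, if the wrist force passes 120 N, or if a joint passes its speed limit or range.

## Working session

There is one attempt and no reset: what is moved stays moved. The work goes in short steps, Python scripts to look and compute and a tool call to move; the robot and the scene stay as the last step left them, time stands still between calls to the robot, and variables do not carry over. Pictures are saved under pics/ and viewed, at most 10 in all, crops included, and the job is handed in when it is done.

Besides the shell and the picture viewer there is one more tool, called after "Call:" as name(argument=value, ...), one argument or row to a line, values as JSON. arm_command: Moves the arm, as the interface text tells. Its arguments: {"type":"object","properties":{"targets":{"type":"array","items":{"type":"array","items":{"type":"number"}}}},"required":["targets"]}

```bash
mkdir -p pics; python3 - <<'E'
from cell import env
import cv2,numpy as np
for n in("top","side"):
    c=env.read_camera(n); cv2.imwrite(f"pics/{n}0.png",c["frame"][:,:,::-1])
    print(n,c["vertical_fov"],c["cx"],c["cy"],np.round(c["world_from_camera"],3).tolist())
s=env.state();print(s)
E
```

```text
top 53.32789379070996 281.42034935189616 215.57377145253105 [[0.023, -0.984, 0.176, 395.035], [-0.999, -0.028, -0.023, 182.339], [0.027, -0.176, -0.984, 1166.763], [0.0, 0.0, 0.0, 1.0]]
side 56.379863793329 282.8576790838171 206.4633074478961 [[0.998, -0.055, 0.029, 535.745], [-0.06, -0.719, 0.693, -462.026], [-0.017, -0.693, -0.721, 775.312], [0.0, 0.0, 0.0, 1.0]]
{'t': 0.1, 'joints': array([ 1.06642072e+00,  4.91480564e-01,  1.55939751e+00,  2.13446843e-05,
        1.09166319e+00, -1.05611103e-01]), 'qvel': array([ 0.00043566, -0.00104357, -0.00244465,  0.00052781, -0.00164933,
        0.00067904]), 'tau': array([ 2.00288196e-03, -6.13618755e+01, -2.58605754e+01,  6.94419653e-02,
        4.69398103e-02, -2.42969531e-05]), 'eef_pos': array([242.55411764, 575.78744094, 214.128703  ]), 'tcp_rot': array([-3.14065132e+00, -1.18823928e-04,  2.74281824e+00]), 'ft_force': array([0.35226466, 0.13870407, 0.37591026]), 'moment': array([ 0.01339994,  0.00709369, -0.03403838]), 'grip_force': 0.0, 'opening': 0.9985411495607465}
```

View pics/top0.png

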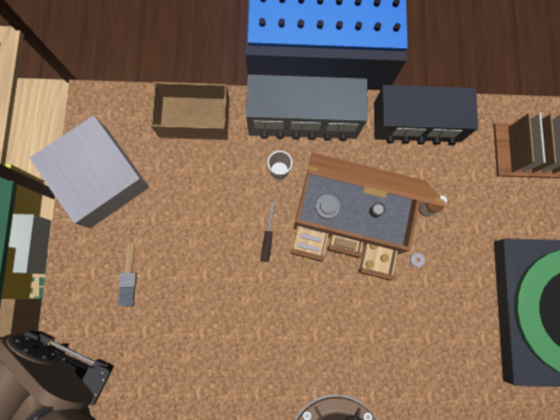

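View pics/side0.png

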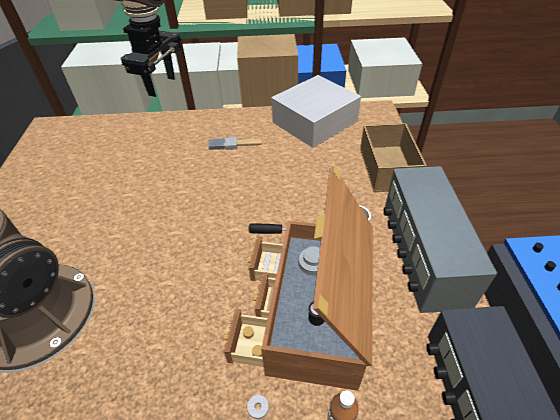

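The top view shows the chest near (360,210), yawed, with its drawers open towards the robot (fronts at about (310,255), (346,252) and (377,273)). I'll enlarge both views to pick corners.

```bash
python3 - <<'E'
import cv2,numpy as np
a=cv2.imread("pics/top0.png")[145:285,260:450]; b=cv2.imread("pics/side0.png")[160:400,215:395]
cv2.imwrite("pics/tc.png",cv2.resize(a,None,fx=4,fy=4,interpolation=cv2.INTER_CUBIC))
cv2.imwrite("pics/sc.png",cv2.resize(b,None,fx=2.5,fy=2.5,interpolation=cv2.INTER_CUBIC))
E
```

```text
(no output)
```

View pics/tc.png

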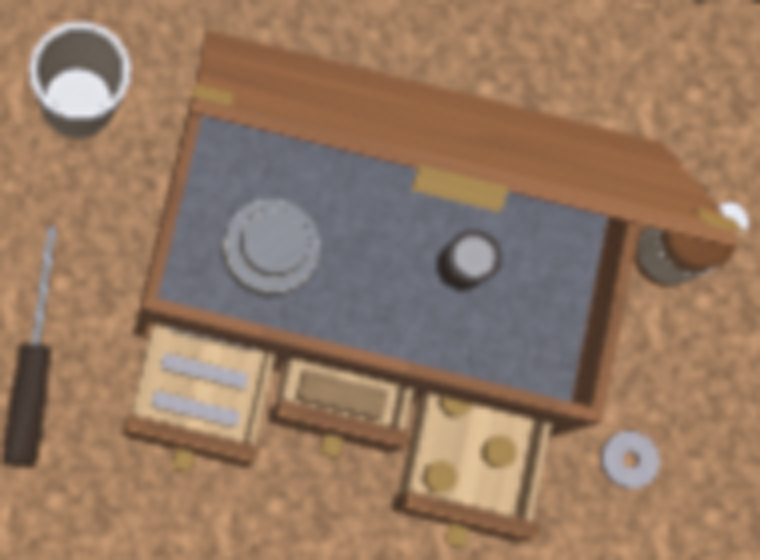

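View pics/sc.png

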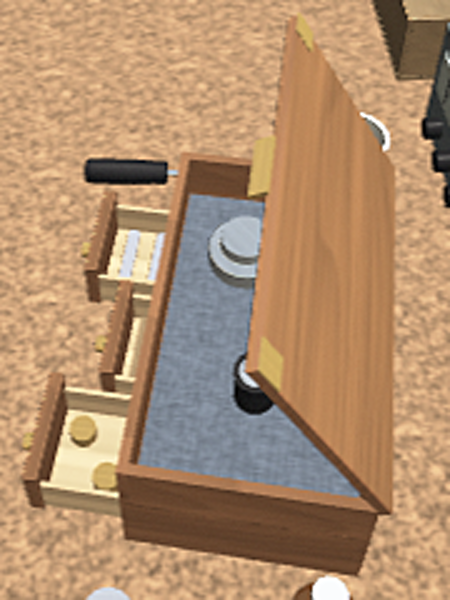

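The crops show the corners clearly: the box front rim runs (148,312)–(600,415) in the top crop, the three drawer fronts are visible, and the lid's free edge runs (195,100)–(738,235). Next I'll fit the model to both views.

```bash
cat > fit.py <<'E'
from cell import env
import numpy as np
from scipy.optimize import least_squares
C={n:env.read_camera(n) for n in("top","side")}
def proj(n,P):
    c=C[n];f=210/np.tan(np.radians(c["vertical_fov"]/2));T=np.linalg.inv(c["world_from_camera"])
    p=T[:3,:3]@P+T[:3,3];return np.array([c["cx"]+f*p[0]/p[2],c["cy"]+f*p[1]/p[2]])
def loc(q,kind,a):
    x,y,w=q[:3]*[1000,1000,1]
    if kind=="b": p=np.array(a,float)
    elif kind=="d": i,dy,z,dx=a; p=np.array([-102-q[3+i]*1000-dx,96*(1-i)+dy,z])
    else:
        r,dy,h=a;t=q[6];p=np.array([90-r*np.cos(t)+h*np.sin(t),dy,121+r*np.sin(t)+h*np.cos(t)])
    return np.array([[np.cos(w),-np.sin(w),0],[np.sin(w),np.cos(w),0],[0,0,1]])@p+[x,y,0]
T=lambda u,v:("top",260+u/4,145+v/4)
S=lambda u,v:("side",215+u/2.5,160+v/2.5)
obs=[(T(148,312),"b",(-90,150,120)),(T(600,415),"b",(-90,-150,120)),
(S(120,468),"b",(-90,-150,120)),(S(185,155),"b",(-90,150,120)),(S(125,540),"b",(-90,-150,0)),(S(358,573),"b",(90,-150,0)),
(T(127,430),"d",(0,45,64,0)),(T(250,457),"d",(0,-45,64,0)),(T(278,412),"d",(1,45,64,0)),(T(402,440),"d",(1,-45,64,0)),
(T(402,505),"d",(2,45,64,0)),(T(533,533),"d",(2,-45,64,0)),
(T(183,462),"d",(0,0,28,12)),(T(332,447),"d",(1,0,28,12)),(T(456,538),"d",(2,0,28,12)),
(S(86,250),"d",(0,0,28,12)),(S(99,345),"d",(1,0,28,12)),(S(27,441),"d",(2,0,28,12)),
(S(52,374),"d",(2,45,64,0)),(S(28,474),"d",(2,-45,64,0)),(S(103,195),"d",(0,45,64,0)),(S(120,282),"d",(1,45,64,0)),
(S(303,17),"l",(190,153,10)),(S(263,380),"l",(190,-153,10)),(T(195,100),"l",(190,153,10)),(T(738,235),"l",(190,-153,10)),(T(205,33),"l",(0,153,10))]
res=lambda q:np.concatenate([proj(o[0][0],loc(q,*o[1:]))-o[0][1:] for o in obs])
if __name__=="__main__":
    r=least_squares(res,[.65,0,-.2,.05,.05,.05,.95],loss="soft_l1");q=r.x
    print(np.round(q,4));print(np.round(res(q).reshape(-1,2),1).tolist())
    for i in range(3):
        print(i,"open",np.round(loc(q,"d",(i,0,64,0))),"shut",np.round(loc(np.r_[q[:3],0,0,0,0],"d",(i,0,64,0))))
    for t in(q[6],.8,.6,.4,.2,0): print("lid",round(t,2),np.round(loc(np.r_[q[:6],t],"l",(180,0,10))))
    np.save("q.npy",q)
E
python3 fit.py
```

```text
[ 0.6262 -0.0433 -0.2174  0.0609  0.0266  0.0649  1.024 ]
[[-1.7, -2.4], [0.5, 0.3], [-1.1, 2.5], [-1.2, -1.2], [0.4, 0.3], [1.0, 1.8], [-0.8, -1.2], [1.5, 0.3], [-0.4, -0.5], [1.6, 0.7], [0.9, -0.9], [1.5, 0.4], [-0.5, 0.3], [-0.7, 0.3], [-0.2, -0.2], [-0.6, 0.2], [0.2, -0.2], [0.5, 0.7], [-0.2, -0.8], [-2.2, 2.4], [0.5, -1.8], [0.3, -1.0], [-2.4, -1.1], [-1.5, -3.3], [-0.6, -1.7], [0.6, -2.0], [-0.1, -2.5]]
0 open [488.  86.  64.] shut [547.  72.  64.]
1 open [501. -16.  64.] shut [527. -21.  64.]
2 open [ 443. -101.   64.] shut [ 506. -115.   64.]
lid 1.02 [631. -44. 280.]
lid 0.8 [599. -37. 257.]
lid 0.6 [575. -32. 231.]
lid 0.4 [556. -28. 200.]
lid 0.2 [544. -25. 167.]
lid 0 [538. -24. 131.]
```

```bash
cat > h.py <<'E'
import sys,numpy as np
from cell import env
from scipy.spatial.transform import Rotation as Ro
q=np.load("q.npy");w=q[2];Rc=Ro.from_euler("z",w).as_matrix();o=np.r_[q[:2]*1000,0]
s=env.state();R=Ro.from_euler("xyz",s["tcp_rot"]).as_matrix();p=np.array(s["eef_pos"])
print("t",s["t"],"chest TCP",np.round(Rc.T@(p-o),1),"F",np.round(Rc.T@s["ft_force"],1),"turn",round(-np.degrees(np.angle(np.exp(1j*(np.pi+w-s["tcp_rot"][2])))),2))
for a in sys.argv[1:]:
    c=np.array(eval(a),float);print(a,"shift",np.round(R.T@(Rc@c+o-p),1))
E
python3 h.py "(-205,96,180)" "(-205,96,50)"
```

```text
t 0.2 chest TCP [-508.1  521.9  214.3] F [ 0.4 -0.6  0. ] turn -10.39
(-205,96,180) shift [-375.  -364.2   34.5]
(-205,96,50) shift [-375.  -364.1  164.5]
```

Call:
arm_command(
  targets=[
    [-34,-33,3,-5,0],
    [-68,-66,6,-10.4,0],
    [-102,-99,9,-10.4,0],
    [-136,-132,12,-10.4,0],
    [-170,-165,15,-10.4,0],
  ],
)

```text
t: 0.7
eef_pos: [335.6, 356.2, 199.6]
tcp_rot: [3.141, 0.0, 2.925]
ft_force: [1.0, 0.5, -0.2]
opening: 0.643
grip_force: 0.0
```

```bash
python3 h.py "(-205,96,180)" "(-205,96,50)"
```

```text
t 0.7 chest TCP [-370.   327.5  199.6] F [ 0.9  0.7 -0.2] turn 0.03
(-205,96,180) shift [-164.8 -231.5   19.5]
(-205,96,50) shift [-164.8 -231.6  149.5]
```

Call:
arm_command(
  targets=[
    [-28,-39,4,0,0],
    [-56,-78,8,0,0],
    [-84,-117,12,0,0],
    [-112,-156,16,0,0],
    [-140,-195,20,0,0],
  ],
)

```text
t: 1.2
eef_pos: [430.4, 135.5, 179.6]
tcp_rot: [3.141, 0.0, 2.924]
ft_force: [0.8, 0.4, 0.3]
opening: 0.219
grip_force: 0.0
```

Call:
arm_command(
  targets=[
    [-25,-36,0,0,0],
    [-25,-36,45,0,0],
    [-25,-36,90,0,0],
    [-25,-36,128,0,0],
    [-25,-36,128,0,0],
  ],
)

```text
t: 1.7
eef_pos: [444.6, 96.4, 48.3]
tcp_rot: [-3.14, -0.007, 2.924]
ft_force: [-0.3, -0.8, 0.4]
opening: 0.004
grip_force: 0.0
```

```bash
python3 h.py; python3 - <<'E'
from cell import env
import cv2
a=env.read_camera("top")["frame"][145:285,260:450,::-1];b=env.read_camera("side")["frame"][180:390,190:330,::-1]
a=cv2.resize(a,(420,310),interpolation=2);b=cv2.resize(b,(360,540),interpolation=2)
a=cv2.copyMakeBorder(a,0,230,0,0,0);cv2.imwrite("pics/p1.png",cv2.hconcat([a,b]))
E
```

```text
t 1.7 chest TCP [-207.4   97.3   48.3] F [-0.1 -0.8  0.4] turn -0.02
```

View pics/p1.png

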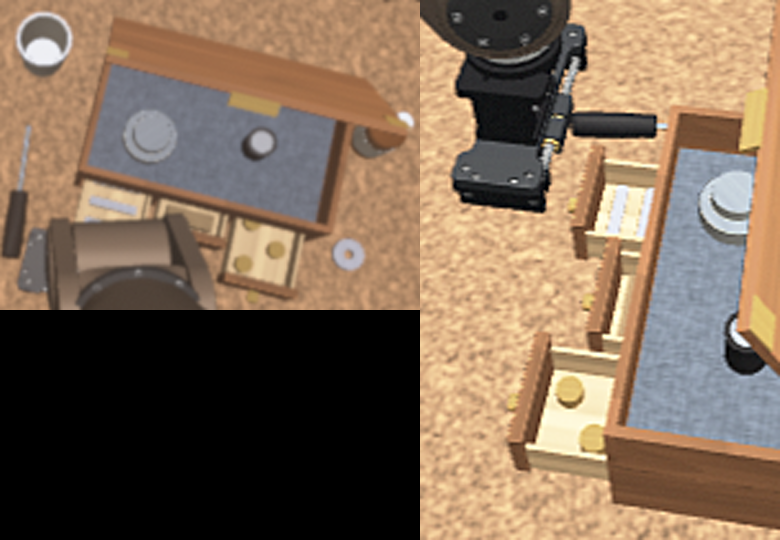

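The picture shows the gripper standing clear in front of drawer 0, in line with its knob at about (570,205). I'll push along tool −x and watch the force.

Call:
arm_command(
  targets=[
    [-15,0,-4,0,0],
    [-30,0,-4,0,0],
    [-45,0,-4,0,0],
    [-60,0,-4,0,0],
    [-75,0,-4,0,0],
  ],
)

```text
t: 2.3
eef_pos: [520.8, 80.8, 58.5]
tcp_rot: [3.141, 0.002, 2.925]
ft_force: [-2.2, 0.6, -0.5]
opening: 0.005
grip_force: 1.0
```

```bash
python3 h.py
```

```text
t 2.3 chest TCP [-129.7   98.5   58.5] F [-2.3  0.1 -0.5] turn 0.04
```

Call:
arm_command(
  targets=[
    [-4,0,0,0,0],
    [-8,0,0,0,0],
    [-11,0,0,0,0],
    [-13,0,0,0,0],
    [-13,0,0,0,0],
  ],
)

```text
t: 2.8
eef_pos: [532.6, 77.9, 55.8]
tcp_rot: [3.141, 0.0, 2.924]
ft_force: [0.4, -0.5, 0.4]
opening: 0.006
grip_force: 0.0
```

```bash
python3 h.py
```

```text
t 2.8 chest TCP [-117.5   98.2   55.8] F [ 0.5 -0.4  0.4] turn 0.01
```

Call:
arm_command(
  targets=[
    [-2,0,2,0,0],
    [-4,0,3,0,0],
    [-6,0,3,0,0],
    [-6,0,3,0,0],
  ],
)

```text
t: 3.2
eef_pos: [534.4, 77.1, 52.1]
tcp_rot: [-3.14, -0.009, 2.924]
ft_force: [-17.6, 5.1, 11.4]
opening: 0.004
grip_force: 9.0
```

```bash
python3 h.py
```

```text
t 3.2 chest TCP [-115.6   97.8   52.1] F [-18.2   1.2  11.4] turn 0.01
```

Drawer 0 is against its stop (18 N at TCP −115.6). Next is the middle drawer.

Call:
arm_command(
  targets=[
    [15,0,0,0,0],
    [45,-20,0,0,0],
    [45,-60,0,0,0],
    [45,-98,0,0,0],
    [40,-98,0,0,0],
  ],
)

```text
t: 3.7
eef_pos: [477.3, -13.3, 52.5]
tcp_rot: [-3.141, -0.001, 2.921]
ft_force: [0.4, 0.5, -0.1]
opening: 0.006
grip_force: 0.0
```

Call:
arm_command(
  targets=[
    [-10,0,0,0,0],
    [-20,0,0,0,0],
    [-28,0,0,0,0],
    [-32,0,0,0,0],
    [-35,0,0,0,0],
  ],
)

```text
t: 4.2
eef_pos: [512.8, -17.5, 52.4]
tcp_rot: [3.141, -0.0, 2.925]
ft_force: [-0.3, 1.0, 0.7]
opening: 0.001
grip_force: 0.8
```

```bash
python3 h.py
```

```text
t 4.2 chest TCP [-116.3    0.8   52.4] F [-0.5  0.9  0.7] turn 0.05
```

Call:
arm_command(
  targets=[
    [-2,0,0,0,0],
    [-4,0,0,0,0],
    [-6,0,0,0,0],
    [-6,0,0,0,0],
  ],
)

```text
t: 4.6
eef_pos: [513.1, -17.7, 52.3]
tcp_rot: [-3.141, -0.012, 2.925]
ft_force: [-21.8, 7.4, 14.7]
opening: 0.005
grip_force: 11.5
```

```bash
python3 h.py
```

```text
t 4.6 chest TCP [-115.9    0.7   52.3] F [-22.9   2.5  14.7] turn 0.05
```

Call:
arm_command(
  targets=[
    [20,0,0,0,0],
    [65,0,0,0,0],
    [95,-25,0,0,0],
    [95,-65,0,0,0],
    [95,-97,0,0,0],
  ],
)

```text
t: 5.1
eef_pos: [404.1, -94.4, 52.9]
tcp_rot: [-3.141, 0.001, 2.926]
ft_force: [1.4, -0.1, -0.4]
opening: 0.007
grip_force: 0.0
```

Call:
arm_command(
  targets=[
    [-15,0,0,0,0],
    [-30,0,0,0,0],
    [-45,0,0,0,0],
    [-60,0,0,0,0],
    [-75,0,0,0,0],
  ],
)

```text
t: 5.6
eef_pos: [478.2, -109.8, 52.6]
tcp_rot: [3.142, -0.0, 2.925]
ft_force: [-2.1, -0.9, 0.4]
opening: 0.003
grip_force: 1.0
```

```bash
python3 h.py
```

```text
t 5.6 chest TCP [-130.2  -96.8   52.6] F [-1.9 -1.3  0.4] turn 0.02
```

Call:
arm_command(
  targets=[
    [-5,0,0,0,0],
    [-10,0,0,0,0],
    [-13,0,0,0,0],
    [-16,0,0,0,0],
    [-18,0,0,0,0],
  ],
)

```text
t: 6.1
eef_pos: [491.8, -112.6, 52.4]
tcp_rot: [3.141, -0.008, 2.925]
ft_force: [-22.5, 0.5, 16.4]
opening: 0.007
grip_force: 11.2
```

Call:
arm_command(
  targets=[
    [-1,0,0,0,0],
    [-2,0,0,0,0],
    [-2,0,0,0,0],
  ],
)

```text
t: 6.4
eef_pos: [491.8, -112.5, 52.3]
tcp_rot: [3.14, -0.012, 2.925]
ft_force: [-24.7, 1.5, 17.5]
opening: 0.003
grip_force: 12.2
```

```bash
python3 h.py
```

```text
t 6.4 chest TCP [-116.3  -96.5   52.3] F [-24.4  -3.8  17.5] turn 0.03
```

All three drawers stopped at the same depth (TCP about −116). Now I'll retreat, rise and check.

Call:
arm_command(
  targets=[
    [25,0,0,0,0],
    [70,0,0,0,0],
    [75,10,-50,0,0],
    [75,30,-95,0,0],
    [75,50,-140,0,0],
  ],
)

```text
t: 6.9
eef_pos: [434.4, -48.6, 194.6]
tcp_rot: [3.141, 0.0, 2.923]
ft_force: [0.9, 0.6, -0.8]
opening: 0.004
grip_force: 0.0
```

Call:
arm_command(
  targets=[
    [0,10,-45,0,0],
    [0,20,-90,0,0],
    [0,30,-135,0,0],
    [0,40,-165,0,0],
    [0,46,-165,0,0],
  ],
)

```text
t: 7.4
eef_pos: [445.7, -3.7, 361.5]
tcp_rot: [3.141, 0.008, 2.925]
ft_force: [0.2, 0.7, -0.8]
opening: 0.005
grip_force: 0.0
```

```bash
python3 h.py; python3 - <<'E'
from cell import env
import cv2
b=env.read_camera("side")["frame"][100:400,130:430,::-1]
cv2.imwrite("pics/p2.png",cv2.resize(b,(600,600),interpolation=2))
E
```

```text
t 7.4 chest TCP [-1.848e+02 -2.000e-01  3.615e+02] F [ 0.1  0.7 -0.8] turn 0.03
```

View pics/p2.png

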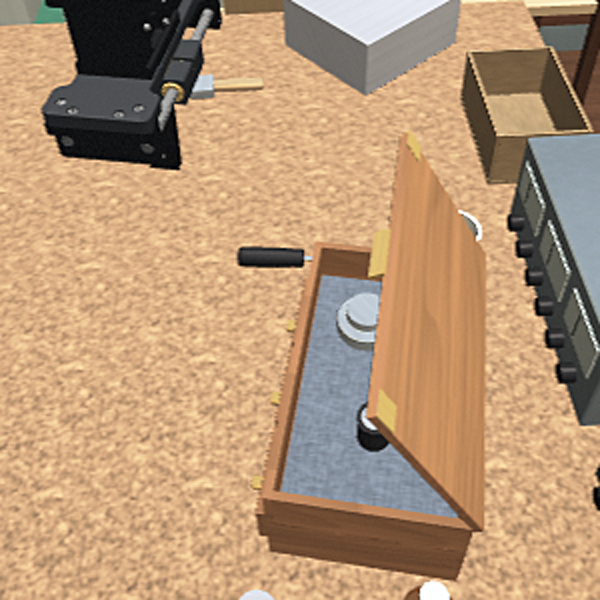

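The drawer fronts are flush and their three knobs lie in line, at (290,326), (274,399) and (256,482). Now I'll go over the lid to its outer face.

Call:
arm_command(
  targets=[
    [-45,0,0,0,0],
    [-90,0,0,0,0],
    [-140,0,0,0,0],
    [-190,0,0,0,0],
    [-235,0,0,0,0],
  ],
)

```text
t: 7.95
eef_pos: [676.0, -55.6, 355.3]
tcp_rot: [3.142, -0.002, 2.924]
ft_force: [0.3, -0.2, 0.6]
opening: 0.007
grip_force: 0.0
```

Call:
arm_command(
  targets=[
    [0,0,25,0,0],
    [0,0,50,0,0],
    [0,0,70,0,0],
    [8,0,80,0,0],
    [14,0,87,0,0],
  ],
)

```text
t: 8.45
eef_pos: [659.6, -51.9, 267.8]
tcp_rot: [-3.142, -0.004, 2.924]
ft_force: [-0.2, -0.5, -0.3]
opening: 0.003
grip_force: 0.0
```

```bash
python3 h.py
```

```text
t 8.45 chest TCP [ 34.5  -1.2 267.8] F [-0.1 -0.5 -0.3] turn -0.0
```

Call:
arm_command(
  targets=[
    [5,0,1,0,0],
    [10,0,2,0,0],
    [14,0,3,0,0],
    [18,0,5,0,0],
    [22,0,7,0,0],
  ],
)

```text
t: 8.95
eef_pos: [639.2, -47.2, 264.0]
tcp_rot: [3.141, 0.002, 2.924]
ft_force: [3.9, -0.6, 0.8]
opening: 0.003
grip_force: 1.3
```

```bash
python3 h.py
```

```text
t 8.95 chest TCP [ 13.6  -0.9 264. ] F [3.9 0.2 0.8] turn 0.0
```

Contact was made at 4 N. I'll follow the arc downwards.

Call:
arm_command(
  targets=[
    [4,0,4,0,0],
    [8,0,8,0,0],
    [13,0,12,0,0],
    [17,0,15,0,0],
    [21,0,19,0,0],
  ],
)

```text
t: 9.45
eef_pos: [618.2, -42.5, 244.4]
tcp_rot: [3.142, -0.0, 2.924]
ft_force: [0.6, -1.0, 4.3]
opening: 0.007
grip_force: 1.3
```

Call:
arm_command(
  targets=[
    [4,0,4,0,0],
    [8,0,8,0,0],
    [12,0,12,0,0],
    [15,0,16,0,0],
    [18,0,19,0,0],
  ],
)

```text
t: 9.95
eef_pos: [600.7, -38.6, 225.1]
tcp_rot: [3.142, -0.0, 2.924]
ft_force: [1.1, 0.8, 1.6]
opening: 0.006
grip_force: 1.1
```

```bash
python3 h.py
```

```text
t 9.95 chest TCP [-25.9  -0.9 225.1] F [0.9 1.  1.6] turn 0.01
```

Call:
arm_command(
  targets=[
    [3,0,3,0,0],
    [6,0,6,0,0],
    [9,0,10,0,0],
    [12,0,13,0,0],
    [14,0,17,0,0],
  ],
)

```text
t: 10.45
eef_pos: [587.0, -35.6, 208.4]
tcp_rot: [3.142, -0.0, 2.924]
ft_force: [0.4, -0.4, 2.0]
opening: 0.006
grip_force: 1.0
```

Call:
arm_command(
  targets=[
    [2,0,4,0,0],
    [4,0,8,0,0],
    [7,0,13,0,0],
    [9,0,17,0,0],
    [11,0,21,0,0],
  ],
)

```text
t: 10.95
eef_pos: [576.5, -33.3, 187.3]
tcp_rot: [3.141, 0.0, 2.924]
ft_force: [0.5, 0.5, 1.3]
opening: 0.002
grip_force: 0.9
```

```bash
python3 h.py
```

```text
t 10.95 chest TCP [-50.7  -0.9 187.3] F [0.4 0.6 1.3] turn 0.01
```

Call:
arm_command(
  targets=[
    [2,0,4,0,0],
    [4,0,8,0,0],
    [5,0,12,0,0],
    [7,0,16,0,0],
    [8,0,20,0,0],
  ],
)

```text
t: 11.45
eef_pos: [568.6, -31.5, 167.3]
tcp_rot: [3.142, -0.0, 2.924]
ft_force: [0.3, 0.4, 0.7]
opening: -0.001
grip_force: 0.8
```

Call:
arm_command(
  targets=[
    [1,0,3,0,0],
    [2,0,6,0,0],
    [3,0,9,0,0],
    [3,0,12,0,0],
    [4,0,15,0,0],
  ],
)

```text
t: 11.95
eef_pos: [564.8, -30.7, 152.4]
tcp_rot: [3.142, -0.0, 2.924]
ft_force: [1.7, 0.9, 0.7]
opening: 0.005
grip_force: 0.8
```

Call:
arm_command(
  targets=[
    [0,0,2,0,0],
    [1,0,4,0,0],
    [1,0,6,0,0],
    [1,0,8,0,0],
    [2,0,10,0,0],
  ],
)

```text
t: 12.45
eef_pos: [563.1, -30.3, 142.5]
tcp_rot: [3.141, 0.0, 2.924]
ft_force: [1.0, -0.2, 0.8]
opening: 0.006
grip_force: 0.7
```

```bash
python3 h.py
```

```text
t 12.45 chest TCP [-64.4  -0.9 142.5] F [1.  0.1 0.8] turn 0.01
```

Call:
arm_command(
  targets=[
    [0,0,2,0,0],
    [0,0,4,0,0],
    [0,0,6,0,0],
    [0,0,8,0,0],
    [0,0,9,0,0],
  ],
)

```text
t: 12.95
eef_pos: [562.8, -30.3, 133.4]
tcp_rot: [3.142, -0.0, 2.924]
ft_force: [-0.3, 0.7, 1.0]
opening: 0.009
grip_force: 0.8
```

Call:
arm_command(
  targets=[
    [0,0,1,0,0],
    [0,0,2,0,0],
    [0,0,3,0,0],
    [0,0,4,0,0],
    [0,0,4,0,0],
  ],
)

```text
t: 13.45
eef_pos: [563.0, -30.3, 131.2]
tcp_rot: [3.142, 0.001, 2.924]
ft_force: [-6.3, 0.9, 18.7]
opening: 0.005
grip_force: 9.4
```

```bash
python3 h.py
```

```text
t 13.45 chest TCP [-64.5  -0.9 131.2] F [-6.3 -0.5 18.7] turn 0.01
```

The lid is seated: 19 N at z = 131, its shut height. I'll lift off and check.

Call:
arm_command(
  targets=[
    [0,0,-3,0,0],
    [0,0,-20,0,0],
    [0,0,-65,0,0],
    [0,0,-110,0,0],
    [45,0,-120,0,0],
  ],
)

```text
t: 13.95
eef_pos: [523.4, -21.7, 253.8]
tcp_rot: [3.141, 0.01, 2.924]
ft_force: [-0.8, 0.0, 0.1]
opening: 0.003
grip_force: 0.0
```

Call:
arm_command(
  targets=[
    [50,0,0,0,0],
    [100,0,0,0,0],
    [140,0,0,0,0],
    [140,0,0,0,0],
  ],
)

```text
t: 14.35
eef_pos: [378.4, 10.5, 249.8]
tcp_rot: [3.142, -0.0, 2.925]
ft_force: [0.2, -0.0, -0.2]
opening: 0.004
grip_force: 0.0
```

```bash
python3 h.py; python3 - <<'E'
from cell import env
import cv2
b=env.read_camera("side")["frame"][100:400,130:430,::-1]
cv2.imwrite("pics/p3.png",cv2.resize(b,(600,600),interpolation=2))
E
```

```text
t 14.35 chest TCP [-253.6   -0.9  249.8] F [ 0.2  0.  -0.2] turn 0.04
```

View pics/p3.png

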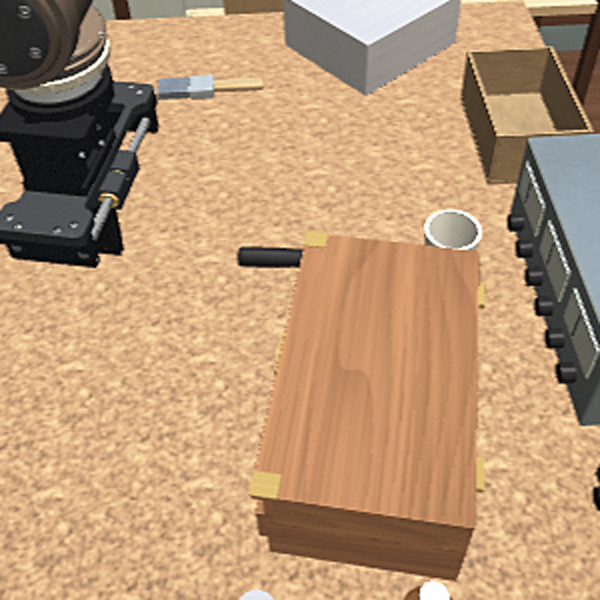

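The lid lies flat, with its corners at (315,238) and (265,485). The drawers are shut, the other things haven't moved, and the arm is clear.

```bash
python3 -c "
from cell import env
print(env.job_done())"
```

```text
the job is handed in; nothing more can be done
None
```

All three drawers are pushed fully home and the lid was then pressed gently shut; nothing around the chest looked moved, and I handed the job in at about 14 s (no verdict was shown).

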